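Find the concealed catch and open the hidden drawer

ROBOT

A 6-joint arm with a two-finger parallel gripper is mounted at the origin on the work surface. World frame = base frame: x ahead of the robot, y to its left, z up, the work surface at z = 0. Lengths are in mm, angles in rad, forces in N, time in s.
With the tool pointing down it reaches from about 250 to 850 mm from the base axis. Payload 12.5 kg.
Tool frame: the origin (TCP) lies between the finger pads; the fingertips stand 11 mm ahead of it and the grasp point (between the pads) lies 8 mm behind it; z points along the fingers, y is the line along which they close (so a half turn about z gives the same grasp; the last joint's range is limited). The gripper opens to 93 mm and grips with 3 to 60 N. Pads are 15 mm wide; open, the fingers measure 128 mm over their backs; the gripper's body (75 mm by 188 mm) begins 65 mm behind the grasp point.
Start: joints at [1.022, 0.351, 1.652, -0, 1.139, -0.085], TCP at [246.01, 491.898, 229.633] pointing down, gripper open.
Joint ranges: [-2.75, 2.75], [-0.79, 2.1], [0.01, 2.65], [-1.57, 4.71], [0.07, 3.14], [-2.87, 2.87]. Speed limits (rad/s): [2.22, 2.22, 2.79, 3.14, 3.14, 3.14].

INTERFACE

Orientations are given as a unit quaternion [w, x, y, z].
In Python, from plant import monitor, read_camera, camera_params, close_job gives the robot as it stands.
- The arm moves only by the tool apply_moves, never from a script. Its argument "motion" is a list of rows, each a list of 7 numbers: the shift along the tool's x, y, z scaled (see below), then the turn, a rotation vector about the tool's x, y, z scaled (see below), then the closure, from 0 (fully open) to 1 (shut). In form: [[x, y, z, wx, wy, wz, claw], ...]. A call has 1 to 12 rows; each row is the pose to reach, as a shift and turn from the pose commanded when the call began, along the tool's axes at that moment, turning the shorter way round; what a row does not reach only later rows make up. The controller multiplies each number of a shift by 0.8 m and each number of a turn by pi rad. A row lasts 1/10 s, in which the tool goes at most 50 mm and 8.59 degrees, less where a joint would pass 70% of its speed; a pose out of reach is approached as far as the arm can. A call with a number of a shift or a turn outside -1 to 1 is refused whole. A call with a gripper value outside its range is refused whole. The fingers move at their own pace and stop on an object; "newtons" is the grip in N (left out, the last holds). Time passes only in rows, so rows that repeat a pose let the fingers close. It gives the time, the measured TCP pose, the force, the opening and the grip force at its end, in the units of the state.
- monitor.observe(): the state, without advancing time (a new reading comes with each control period).
- read_camera(name): name is "side" or "top"; returns the picture (400x640x3 uint8, red, green, blue); there is no depth.
- camera_params(name): a dict with "fx", "fy", "cx", "cy" (pixels), "view" (4x4, takes a point from world to camera coordinates). Camera axes: x right, y up, looking along -z (the intrinsics and any distortion apply to the point x, -y, -z); pixel columns grow to the right and rows downward; lengths in mm; the calibration is good to about 2 mm. A picture is of the moment at which its call begins. camera_params takes no time and is no camera call.
- close_job(): hands the job in; it is judged then, once.
The state is a dict: "clock": time; "qpos": joint angles; "dq": joint speeds; "effort": joint torques, N m; "eef_pos": TCP position; "orientation": TCP orientation; "wrist_force": force on the tool from outside, world axes, zero at the start; "wrist_torque": the same for the moment, N m; "grip_width": finger opening in mm; "gripper_force": force on a finger pad.
Only numpy, scipy, OpenCV 4.12 (cv2) and the standard library are available. Lean on these libraries where they do the work, as an engineer would, in place of code of your own. Each camera call takes 0.05 s, during which the arm holds its last target. There are 200 camera calls.

TASK

The walnut bedside hutch hides a drawer behind its plain front, held by a concealed catch: one of the six matching inlay tiles along the front edge of its top is really a push tile, sitting a touch lower than the others and springy. Find it by feeling gently with a fingertip, press it in until the drawer springs out by itself, then hook a fingertip behind the drawer front and draw the drawer fully open. Never pinch the drawer front, and leave all the other things on the nightstand and hutch just as they stand.

Things in the scene. Friction and masses are not known exactly. Their poses are not given: they have to be found in the camera images.
- hutch: Dark walnut box, heavy and fixed, 180 deep (x) x 330 wide (y) x 80 high; origin: centre of its underside on the glass; x points to its back, y along its width, z up: its plain drawer front faces -x, the robot. Its top is 80 mm above the glass. A lip balm and a binder clip stand on the rear half of the top. Hard jabs would dent it.
- tile_row (a point): Middle of the row of six square walnut tiles let into the hutch top, 58 mm in front of the hutch's middle and 80 mm above the glass; axes as the hutch's. Tiles 48.5 x 48.5, 1.5 mm seams, centres at y = -125, -75, -25, 25, 75, 125. Five are solid, tops level with the hutch top, and do not yield at all. Which one is the push tile differs every time.
- push_tile (a joint): The push tile, how far it is pressed down: 0 at rest, 0.006 m fully in. At rest its top lies 2 mm below the other tiles (78 above the glass). It yields straight down on a spring, from 1.5 N at first touch to about 5 N fully in (up to 1 N more while the catch is loaded); it frees the drawer when pressed about 4 mm or more, and springs back when let go.
- drawer (a joint): The hidden drawer, how far it is out along the hutch's -x: 0 shut, 0.12 m at its stop (fully open). Held shut by the catch until the push tile is pressed in; then a spring throws it out by itself to about 0.05 m within a second, and it stays there. From there it slides with light friction (about 1 N, and a drag of 1 N at 0.1 m/s) and stays where it is left.
- drawer_pull (a point): Middle of the top edge of the drawer front's inner side (facing the hutch), 60 mm above the glass; moves with the drawer. With the drawer sprung out there is an open gap of about 35 mm from here to the front edge of the hutch top (80 high): a fingertip fits down into it. The drawer floor is 12 mm above the glass; a notebook and a key lie on it, up to 19 mm above the glass.
- drawer_tray: Light wooden tray of the drawer: its front wall is 6 mm thick, 286 mm wide, top edge 60 mm above the glass, directly behind the walnut face. A cross divider of the same height lies 66 mm behind the front wall. Origin: where the hutch's origin is when shut; it moves with the drawer.
- drawer_face: Walnut face applied to the front of the tray, 8 mm thick, 298 wide, from 4 to 63 mm above the glass; drawer front (face and tray wall) is 14 mm thick in all. Touching its outer side and the inner side of the tray wall at once counts as pinching. Same origin as the tray.
- flashlight: Bystander, loose: orange plastic flashlight with a black slide switch, 165 long (x, lens at +x), head 48 across, lying on the glass; origin: under its middle.
- mug: Bystander, loose: white ceramic mug, 84 across, 95 high, handle at +y; origin: centre of its underside.
- lip_balm: Bystander, loose: green lip balm tube, 19 across, 68 high, standing upright on the rear half of the hutch top; origin: centre of its underside.
- binder_clip: Bystander, loose: dark metal binder clip with wire handles, 32 wide, 20 high, about 56 long over the handles, on the rear half of the hutch top; origin: under the clip's body.
- paperback: Bystander, loose: teal paperback book, 180 x 112 x 19, on the glass left of the hutch; origin: centre of its underside.
- glasses_case: Bystander, loose: brown glasses case, 160 x 62 x 40, on the glass to the right in front; origin: centre of its underside.

How it is judged:
By the outcome, as a careful person would: the job done as asked, in the order asked, and still so for the second after the job is handed in, with the robot touching nothing.
It also fails if it takes over 58 s, if anything falls off the work surface, if the arm or the gripper's body presses on something with over 40 N, if the wrist force passes 120 N, or if a joint passes its speed limit or range.

## Working session

There is one attempt and no reset: what is moved stays moved. The work goes in short steps, Python scripts to look and compute and a tool call to move; the robot and the scene stay as the last step left them, time stands still between calls to the robot, and variables do not carry over. Pictures are saved under pics/ and viewed, at most 10 in all, crops included, and the job is handed in when it is done.

Besides the shell and the picture viewer there is one more tool, called after "Request:" as name([rows], argument=value, ...), one row to a line, values as JSON. apply_moves: Moves the arm, as the interface text tells. Shifts and turns lie within -1 to 1; 1 stands for 0.8 m of shift or pi rad of turn. Its arguments: {"type":"object","properties":{"motion":{"type":"array"},"newtons":{"type":"number"}},"required":["motion"]}

```bash
mkdir -p pics; ls; python3 - <<'E'
from plant import monitor, read_camera, camera_params
import cv2, numpy as np
for n in ("side","top"):
    im=read_camera(n); cv2.imwrite(f"pics/{n}0.png",im[:,:,::-1])
    p=camera_params(n); print(n,{k:np.round(v,3).tolist() for k,v in p.items()})
print(monitor.observe())
E
```

```text
pics
side {'fx': 472.942, 'fy': 472.942, 'cx': 320.183, 'cy': 192.525, 'view': [[0.993, -0.119, -0.012, -556.305], [0.095, 0.721, 0.687, -93.293], [-0.073, -0.683, 0.727, -1400.767], [0.0, 0.0, 0.0, 1.0]]}
top {'fx': 401.876, 'fy': 401.876, 'cx': 319.353, 'cy': 195.256, 'view': [[0.026, -0.999, 0.034, -34.931], [0.982, 0.032, 0.186, -575.807], [-0.187, 0.029, 0.982, -1088.507], [0.0, 0.0, 0.0, 1.0]]}
{'clock': 0.1, 'qpos': array([ 1.02237870e+00,  3.51184102e-01,  1.65231628e+00,  1.30542978e-05,
        1.13909576e+00, -8.45979450e-02]), 'dq': array([-0.0005284 , -0.00077672, -0.00044792,  0.00068253,  0.00264923,
       -0.00137879]), 'effort': array([ 1.62494631e-03, -4.98027313e+01, -2.85695583e+01,  7.00539770e-02,
        2.40277871e-02, -2.99023407e-05]), 'eef_pos': array([245.88027631, 491.668442  , 229.17095161]), 'orientation': array([-1.61800660e-04,  2.29839286e-01,  9.73228468e-01, -4.74978028e-04]), 'wrist_force': array([-0.25655245,  0.73079404, -0.57045692]), 'wrist_torque': array([-0.00083938, -0.0132569 ,  0.00217483]), 'gripper_force': 0.0, 'grip_width': 93.18434062347282}
```

View pics/top0.png

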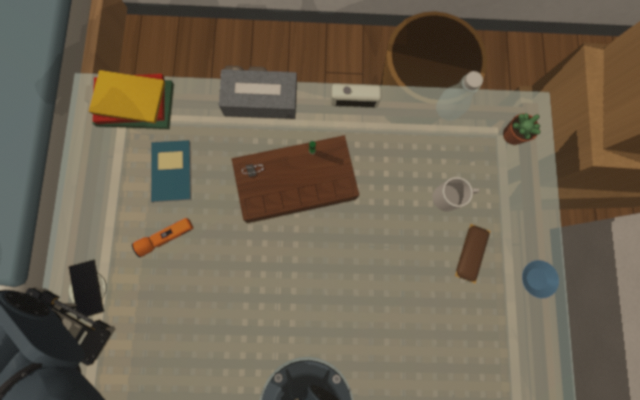

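View pics/side0.png

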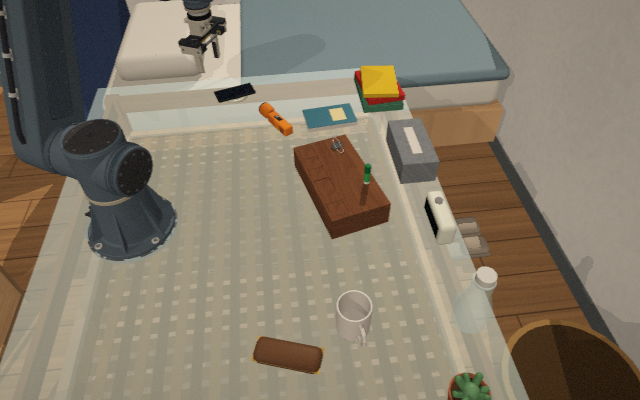

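The top view shows the hutch at about (295,178), its top corners near (233,157), (347,137), (357,193) and (244,216). In the side view it is at about (340,185). I'll enlarge both.

```bash
python3 - <<'E'
import cv2, numpy as np
a=cv2.imread("pics/top0.png")[125:230,220:370]; b=cv2.imread("pics/side0.png")[125:245,280:400]
a=cv2.resize(a,None,fx=5,fy=5,interpolation=cv2.INTER_CUBIC);b=cv2.resize(b,None,fx=5,fy=5,interpolation=cv2.INTER_CUBIC)
cv2.imwrite("pics/tc.png",cv2.convertScaleAbs(a,alpha=1.7));cv2.imwrite("pics/sc.png",cv2.convertScaleAbs(b,alpha=1.7))
E
```

```text
(no output)
```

View pics/tc.png

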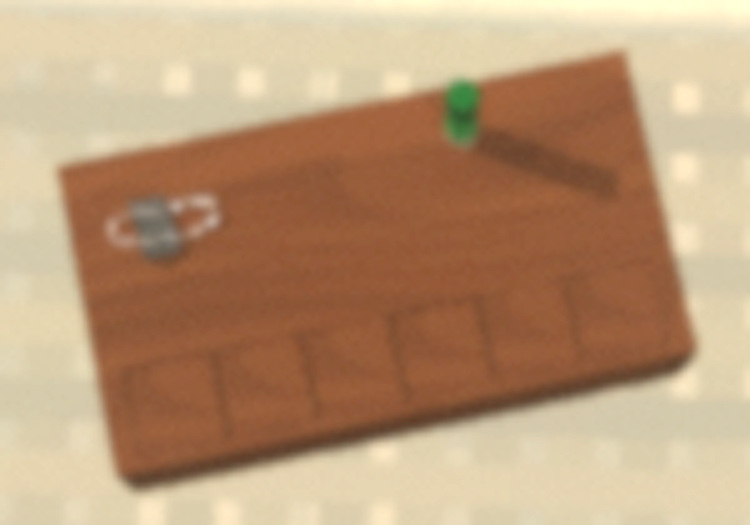

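View pics/sc.png

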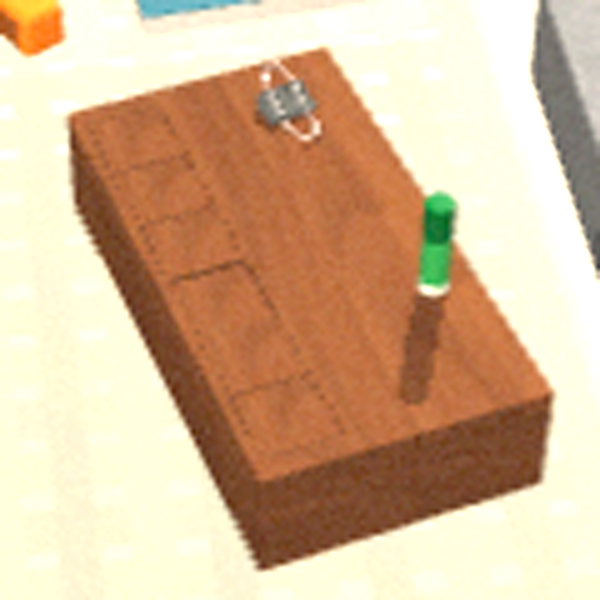

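The crops show the fourth tile from the left (crop px 440,350 in top, 230,310 in side) with darker seams, as if sunk, so the likely push tile is y=-25. Next I measure the pose from the top corners in both views.

```bash
cat > h.py <<'E'
import numpy as np
from plant import camera_params
def ray(n,px,z):
    p=camera_params(n);V=np.array(p["view"]);R=V[:3,:3];o=-R.T@V[:3,3]
    d=R.T@np.array([(px[0]-p["cx"])/p["fx"],-(px[1]-p["cy"])/p["fy"],-1])
    return (o+d*(z-o[2])/d[2])[:2]
def proj(n,P):
    p=camera_params(n);V=np.array(p["view"]);c=V[:3,:3]@P+V[:3,3]
    return np.array([p["cx"]-p["fx"]*c[0]/c[2],p["cy"]+p["fy"]*c[1]/c[2]])
E
python3 - <<'E'
from h import *
import cv2
from scipy.spatial.transform import Rotation as R
# order: back-left, back-right, front-right, front-left
loc=np.array([[90,165],[90,-165],[-90,-165],[-90,165]],float)
pts={"top":np.array([[60,168],[625,52],[694,355],[125,475]])/5-.4+[220,125],
"side":np.array([[325,50],[552,393],[262,480],[72,115]])/5-.4+[280,125]}
W={n:np.array([ray(n,q,80) for q in P]) for n,P in pts.items()}
def fit(w):
    a,b=loc-loc.mean(0),w-w.mean(0)
    th=np.arctan2((a[:,0]*b[:,1]-a[:,1]*b[:,0]).sum(),(a*b).sum())
    c,s=np.cos(th),np.sin(th);M=np.array([[c,-s],[s,c]])
    return w.mean(0),th,M,b-a@M.T
for n,w in W.items():
    c,t,M,r=fit(w);print(n,c.round(1),round(t,4),r.round(1).tolist())
c,t,M,r=fit((W["top"]+W["side"])/2);print("avg",c.round(1),round(t,4))
for y in(-125,-75,-25,25,75,125): print(y,(c+M@[-58,y]).round(1))
E
```

```text
top [622.8  51.1] 0.2453 [[-0.4, -1.5], [-0.4, 1.6], [-1.3, 4.3], [2.1, -4.5]]
side [624.2  49.6] 0.2465 [[-2.1, -3.0], [-2.0, 1.4], [1.2, 3.0], [2.9, -1.4]]
avg [623.5  50.3] 0.2459
-125 [597.7 -85. ]
-75 [585.5 -36.5]
-25 [573.4  12. ]
25 [561.2  60.5]
75 [549. 109.]
125 [536.8 157.5]
```

```bash
cat >> h.py <<'E'
def row(p0,a0,p1,a1=194.09):
    "shift/turn numbers from commanded pose (pos, yaw of tool x in deg) to another, tool down"
    d=np.array(p1,float)-p0;a=np.radians(a0)
    s=[d[0]*np.cos(a)+d[1]*np.sin(a), d[0]*np.sin(a)-d[1]*np.cos(a), -d[2]]
    return np.round(np.array(s)/800,4).tolist(), round(-(a1-a0)/180,4)
E
python3 - <<'E'
from h import *
print(row([246.01,491.898,229.633],153.42,[573.4,12,229.633]))
E
```

```text
([-0.6344, -0.3534, -0.0], -0.2259)
```

Request:
apply_moves([
  [-0.6344,-0.3534,0,0,0,-0.2259,1],
  [-0.6344,-0.3534,0,0,0,-0.2259,1],
  [-0.6344,-0.3534,0,0,0,-0.2259,1],
  [-0.6344,-0.3534,0,0,0,-0.2259,1],
  [-0.6344,-0.3534,0,0,0,-0.2259,1],
  [-0.6344,-0.3534,0,0,0,-0.2259,1],
  [-0.6344,-0.3534,0,0,0,-0.2259,1],
  [-0.6344,-0.3534,0,0,0,-0.2259,1],
  [-0.6344,-0.3534,0,0,0,-0.2259,1],
  [-0.6344,-0.3534,0,0,0,-0.2259,1],
  [-0.6344,-0.3534,0,0,0,-0.2259,1],
  [-0.6344,-0.3534,0,0,0,-0.2259,1],
], newtons=10)

```text
clock: 1.3
eef_pos: [570.1, 15.9, 229.4]
orientation: [-0.0, -0.123, 0.992, 0.0]
wrist_force: [0.2, 0.3, -0.1]
grip_width: 2.8
gripper_force: 0.0
```

Request:
apply_moves([
  [0,0,0,0,0,0,1],
  [0,0,0.06,0,0,0,1],
  [0,0,0.11,0,0,0,1],
  [0,0,0.15,0,0,0,1],
  [0,0,0.165,0,0,0,1],
  [0,0,0.165,0,0,0,1],
  [0,0,0.165,0,0,0,1],
])

```text
clock: 2.0
eef_pos: [570.1, 18.1, 99.0]
orientation: [0.001, -0.123, 0.992, -0.0]
wrist_force: [0.5, -0.5, 0.2]
grip_width: 0.7
gripper_force: 0.0
```

```bash
python3 - <<'E'
from h import *
from plant import monitor,read_camera
import cv2
o=monitor.observe();print(o["clock"],o["eef_pos"],o["wrist_force"],o["orientation"])
s=read_camera("side")[125:245,280:400];t=read_camera("top")[125:230,220:370]
s=cv2.resize(s[:105],None,fx=3.5,fy=3.5,interpolation=3);t=cv2.resize(t[:105,:105],None,fx=3.5,fy=3.5,interpolation=3)
cv2.imwrite("pics/p1.png",cv2.convertScaleAbs(np.hstack([s,t])[:,:,::-1],alpha=1.7))
E
```

```text
2.0 [570.11372907  18.13572176  98.98070202] [ 0.48036456 -0.49636784  0.2022917 ] [ 8.04598599e-04 -1.22759751e-01  9.92436084e-01 -1.23776415e-04]
```

View pics/p1.png

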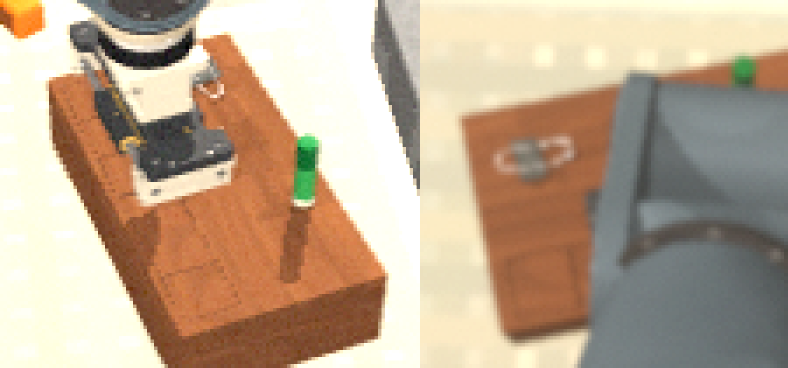

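The side view shows the closed fingers just above the tile row near the candidate tile. I'll correct about 7 mm sideways, then feel downwards.

Request:
apply_moves([
  [-0.0021,-0.0084,0,0,0,0,1],
  [-0.0021,-0.0084,0,0,0,0,1],
  [-0.0021,-0.0084,0.003,0,0,0,1],
  [-0.0021,-0.0084,0.005,0,0,0,1],
  [-0.0021,-0.0084,0.006,0,0,0,1],
  [-0.0021,-0.0084,0.007,0,0,0,1],
  [-0.0021,-0.0084,0.008,0,0,0,1],
  [-0.0021,-0.0084,0.008,0,0,0,1],
  [-0.0021,-0.0084,0.008,0,0,0,1],
])

```text
clock: 3.0
eef_pos: [572.7, 11.8, 91.2]
orientation: [-0.0, -0.123, 0.992, -0.0]
wrist_force: [0.2, -0.6, -0.3]
grip_width: 0.7
gripper_force: 0.0
```

Not touching yet at 91.2, so I go down in small steps.

Request:
apply_moves([
  [0,0,0.0006,0,0,0,1],
  [0,0,0.0012,0,0,0,1],
  [0,0,0.0018,0,0,0,1],
  [0,0,0.0018,0,0,0,1],
  [0,0,0.0018,0,0,0,1],
])

```text
clock: 3.5
eef_pos: [572.7, 11.8, 89.8]
orientation: [0.0, -0.123, 0.992, -0.0]
wrist_force: [-0.4, -0.2, -0.3]
grip_width: 0.5
gripper_force: 0.0
```

Request:
apply_moves([
  [0,0,0.0006,0,0,0,1],
  [0,0,0.0012,0,0,0,1],
  [0,0,0.0018,0,0,0,1],
  [0,0,0.0018,0,0,0,1],
  [0,0,0.0018,0,0,0,1],
])

```text
clock: 4.0
eef_pos: [572.8, 11.8, 88.5]
orientation: [0.0, -0.123, 0.992, -0.0]
wrist_force: [-1.8, 0.2, 4.6]
grip_width: 0.4
gripper_force: 2.2
```

Lower than the neighbours. Next I check that it yields.

Request:
apply_moves([
  [0,0,0.0006,0,0,0,1],
  [0,0,0.0012,0,0,0,1],
  [0,0,0.0018,0,0,0,1],
  [0,0,0.0018,0,0,0,1],
])

```text
clock: 4.4
eef_pos: [572.7, 11.8, 86.9]
orientation: [0.0, -0.123, 0.992, -0.0]
wrist_force: [-0.4, -0.1, 4.8]
grip_width: 0.3
gripper_force: 2.5
```

It yields softly (4.8 N at 2 mm), so this is the push tile. Pressing on in to about 5 mm.

Request:
apply_moves([
  [0,0,0.0008,0,0,0,1],
  [0,0,0.0016,0,0,0,1],
  [0,0,0.0024,0,0,0,1],
  [0,0,0.0032,0,0,0,1],
  [0,0,0.0036,0,0,0,1],
  [0,0,0.0036,0,0,0,1],
  [0,0,0.0036,0,0,0,1],
  [0,0,0.0036,0,0,0,1],
])

```text
clock: 5.2
eef_pos: [572.7, 11.9, 84.1]
orientation: [0.0, -0.123, 0.992, -0.0]
wrist_force: [-0.3, -0.7, 5.6]
grip_width: 0.6
gripper_force: 2.2
```

```bash
python3 - <<'E'
from h import *
from plant import read_camera
import cv2
a=read_camera("side")[125:255,270:410]
cv2.imwrite("pics/p2.png",cv2.convertScaleAbs(cv2.resize(a,None,fx=4,fy=4,interpolation=3)[:,:,::-1],alpha=1.7))
E
```

```text
(no output)
```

View pics/p2.png

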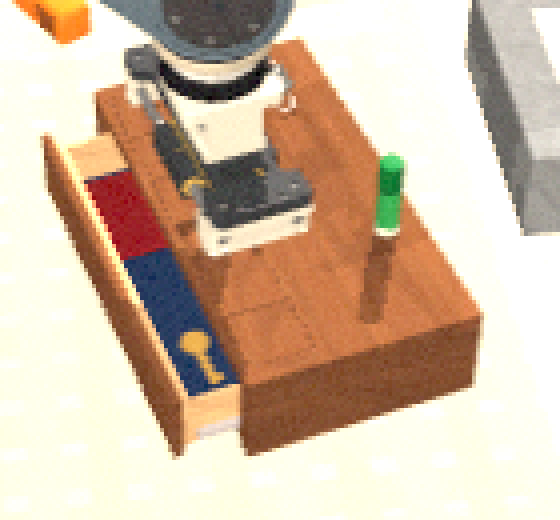

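The drawer has sprung out by about 50 mm, with clear space between its front wall and the hutch edge. I'll lift, move above the gap, and check the gap's position numerically.

Request:
apply_moves([
  [0,0,-0.02,0,0,0,1],
  [0,0,-0.05,0,0,0,1],
  [0.02,0.01,-0.05,0,0,0,1],
  [0.05,0.0311,-0.05,0,0,0,1],
  [0.0611,0.0311,-0.05,0,0,0,1],
  [0.0611,0.0311,-0.05,0,0,0,1],
  [0.0611,0.0311,-0.05,0,0,0,1],
])

```text
clock: 5.95
eef_pos: [520.0, 23.8, 124.1]
orientation: [0.0, -0.123, 0.992, -0.0]
wrist_force: [0.2, 0.7, 0.2]
grip_width: 0.7
gripper_force: 0.0
```

```bash
python3 - <<'E'
from h import *
from plant import read_camera,monitor
import cv2
o=monitor.observe();c=np.array([623.5,50.3]);t=.2459;M=np.array([[np.cos(t),-np.sin(t)],[np.sin(t),np.cos(t)]])
print("tcp local",(M.T@(o["eef_pos"][:2]-c)).round(1),o["eef_pos"][2],o["wrist_force"].round(1))
a=read_camera("side"); b=a.copy()
b=cv2.resize(cv2.convertScaleAbs(b[125:255,270:410],alpha=1.7),None,fx=4,fy=4,interpolation=3)
def dot(l,col):
    w=M@np.array(l[:2])+c;q=(proj("side",np.array([*w,l[2]]))-[270,125]+.4)*4;cv2.circle(b,tuple(int(v) for v in q),3,col,-1)
for y in(-149,149): dot([-139,y,63],(0,255,0))
for y in(-143,143,-100,100): dot([-125,y,60],(0,0,255))
for y in(-165,-100,100,165): dot([-90,y,80],(255,255,0))
cv2.imwrite("pics/p3.png",b[:,:,::-1])
E
```

```text
tcp local [-106.8   -0.5] 124.11586646554096 [0.2 0.7 0.2]
```

View pics/p3.png

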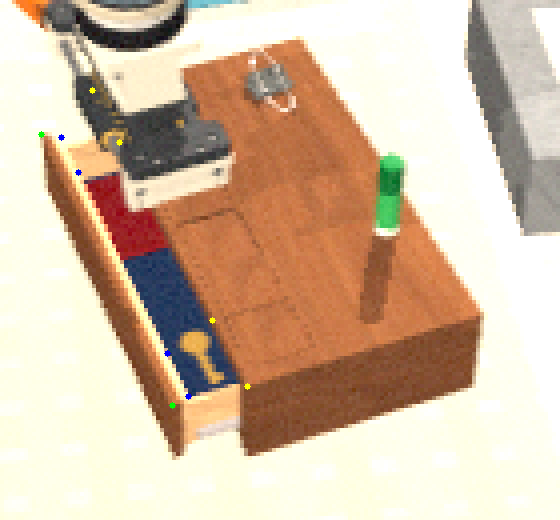

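The projected points fall on the drawer wall and hutch edge, and the finger is centred over the gap. Lowering.

Request:
apply_moves([
  [0,0,0.015,0,0,0,1],
  [0,0,0.03,0,0,0,1],
  [0,0,0.037,0,0,0,1],
  [0,0,0.044,0,0,0,1],
  [0,0,0.05,0,0,0,1],
  [0,0,0.054,0,0,0,1],
  [0,0,0.054,0,0,0,1],
])

```text
clock: 6.7
eef_pos: [519.1, 24.1, 80.5]
orientation: [-0.0, -0.123, 0.992, 0.0]
wrist_force: [-0.6, -0.0, -0.4]
grip_width: 0.4
gripper_force: 0.0
```

Request:
apply_moves([
  [0,0,0.006,0,0,0,1],
  [0,0,0.012,0,0,0,1],
  [0,0,0.018,0,0,0,1],
  [0,0,0.024,0,0,0,1],
  [0,0,0.03,0,0,0,1],
  [0,0,0.034,0,0,0,1],
  [0,0,0.036,0,0,0,1],
  [0,0,0.036,0,0,0,1],
])

```text
clock: 7.5
eef_pos: [519.1, 24.1, 51.8]
orientation: [-0.0, -0.123, 0.992, 0.0]
wrist_force: [-0.0, 0.3, 0.1]
grip_width: 0.6
gripper_force: 0.0
```

Request:
apply_moves([
  [0.006,0,0,0,0,0,1],
  [0.012,0,0,0,0,0,1],
  [0.018,0,0,0,0,0,1],
  [0.025,0,0,0,0,0,1],
  [0.033,0,0,0,0,0,1],
  [0.041,0,0,0,0,0,1],
  [0.049,0,0,0,0,0,1],
  [0.057,0,0,0,0,0,1],
  [0.065,0,0,0,0,0,1],
  [0.073,0,0,0,0,0,1],
  [0.08,0,0,0,0,0,1],
  [0.085,0,0,0,0,0,1],
])

```text
clock: 8.7
eef_pos: [452.6, 7.4, 52.0]
orientation: [-0.0, -0.123, 0.992, 0.0]
wrist_force: [0.7, 0.2, -0.3]
grip_width: -0.1
gripper_force: 0.5
```

Request:
apply_moves([
  [0.003,0,0,0,0,0,1],
  [0.006,0,0,0,0,0,1],
  [0.009,0,0,0,0,0,1],
  [0.011,0,0,0,0,0,1],
  [0.011,0,0,0,0,0,1],
])

```text
clock: 9.2
eef_pos: [444.4, 5.3, 52.0]
orientation: [-0.0, -0.123, 0.992, 0.0]
wrist_force: [0.6, 0.0, -0.3]
grip_width: 0.2
gripper_force: 0.0
```

Request:
apply_moves([
  [0.001,0,0,0,0,0,1],
  [0.002,0,0,0,0,0,1],
  [0.003,0,0,0,0,0,1],
  [0.003,0,0,0,0,0,1],
])

```text
clock: 9.6
eef_pos: [443.4, 4.9, 52.2]
orientation: [0.001, -0.123, 0.992, -0.0]
wrist_force: [5.3, 3.7, -4.3]
grip_width: 0.2
gripper_force: 3.1
```

Request:
apply_moves([
  [0.001,0,0,0,0,0,1],
  [0.002,0,0,0,0,0,1],
  [0.003,0,0,0,0,0,1],
  [0.003,0,0,0,0,0,1],
])

```text
clock: 10.0
eef_pos: [443.4, 4.6, 52.5]
orientation: [0.004, -0.122, 0.992, -0.0]
wrist_force: [15.2, 9.3, -11.3]
grip_width: 0.6
gripper_force: 8.7
```

At the stop. I'll back off the wall, lift out and move clear.

Request:
apply_moves([
  [-0.005,0,0,0,0,0,1],
  [-0.012,0,0,0,0,0,1],
  [-0.018,0,0,0,0,0,1],
  [-0.018,0,0,0,0,0,1],
  [-0.018,0,-0.03,0,0,0,1],
  [-0.018,0,-0.08,0,0,0,1],
  [-0.018,0,-0.14,0,0,0,1],
  [-0.018,0,-0.2,0,0,0,1],
  [0.04,0,-0.25,0,0,0,1],
  [0.1,0,-0.25,0,0,0,1],
  [0.1,0,-0.25,0,0,0,1],
  [0.1,0,-0.25,0,0,0,1],
])

```text
clock: 11.2
eef_pos: [361.8, -15.5, 252.4]
orientation: [0.001, -0.122, 0.993, -0.0]
wrist_force: [-0.9, -0.3, -0.3]
grip_width: 0.8
gripper_force: 0.0
```

```bash
python3 - <<'E'
from h import *
from plant import read_camera,monitor
import cv2
o=monitor.observe();print(o["eef_pos"],o["wrist_force"].round(1))
c=np.array([623.5,50.3]);t=.2459;M=np.array([[np.cos(t),-np.sin(t)],[np.sin(t),np.cos(t)]])
b=cv2.resize(cv2.convertScaleAbs(read_camera("side")[50:390,210:440],alpha=1.5),None,fx=1.75,fy=1.75,interpolation=3)
for y in(-149,149):
    w=M@np.array([-209,y])+c;q=(proj("side",np.array([*w,63]))-[210,50]+.4)*1.75;cv2.circle(b,tuple(int(v) for v in q),2,(0,255,0),-1)
cv2.imwrite("pics/p4.png",b[:,:,::-1])
E
```

```text
[361.80103336 -15.50915404 252.4422661 ] [-0.9 -0.3 -0.3]
```

View pics/p4.png

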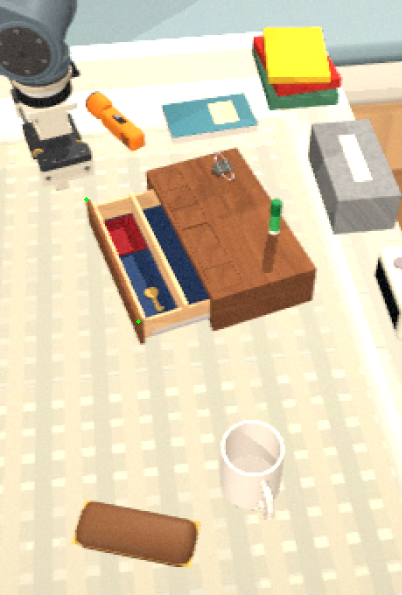

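The drawer stands fully open: the projected 120 mm corners at (86,200) and (138,322) sit on its front. The other things are undisturbed and the arm is clear, so I'm handing in.

```bash
python3 -c "
from plant import close_job
print(close_job())"
```

```text
the job is handed in; nothing more can be done
None
```

I pressed the push tile (fourth from the left), the drawer sprang out, and I drew it open to its stop with a hooked fingertip. The last picture showed the other things undisturbed, and I handed the job in at about 11 s.

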